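Set the height stop of a jar stand to the container under it and lock it

TASK

The height stop of the jar stand is still locked at yesterday's setting, above the container that stands under it. Swing the clamp lever forward to free the stop, bring the stop gently down by its knob until its rubber foot rests on the top of the container, and, with the foot still in contact, swing the lever back to lock it. Do not press hard or shift the container, and leave everything else where it stands.

Things in the scene. Friction and masses are not known exactly. Their poses are not given: they have to be found in the camera images.
- stand: Jar stand, fixed: grey base with two low legs (16 mm high, inner faces 114 mm apart) running forward, and a square upright column 24 mm wide, 276 mm high. Origin on the worktop straight below the rubber foot, between the legs; x axis points from there back to the column (column axis 120 mm behind, at x = +120 mm), y to the left, z up. Its place and yaw vary.
- stop_arm: Sliding stop: grey collar round the column (52 x 78 x 46 mm) with an arm 120 mm forward to the foot's axis; black knob on top there, rod with a 23 mm rubber foot below. Origin on the foot's axis at the arm's underside, axes as the stand's. The foot's face is 30 to 60 mm lower: the rod's length differs every time, unreported. The foot is sprung, 4 N per mm, and bottoms after 3 mm.
- stop_slide (a joint): How far the stop is lowered, 0 to 0.105 m (0: arm's underside 215 mm above the worktop; larger is lower). Free, it is stiff and stays wherever it is left; moving it takes about 2 N downward (its own weight helps), about 12 N upward. Locked, it does not give way to an ordinary push (some 40 N).
- stop_knob (a point): Centre of the top of the stop's black knob: round, upright, 25 mm across near the top, 47 mm high, standing on the arm; pinch it from above, or press on it. It is on the foot's axis, 67 mm above the origin of stop_arm. The lever's knob is never nearer than 100 mm.
- clamp_lever (a joint): Angle of the clamp lever about its upright pivot: 0 = swung fully forward, free; 1.22 rad = swung fully back, locked hard. Seen from above it turns counter-clockwise as the value grows. Its eccentric begins to bite at about 0.5 and grips well beyond 1.0; it stays where it is left. It starts locked.
- lever_knob (a point): Centre of the top of the upright black knob at the end of the clamp lever: 22 mm across, 42 mm high, its foot at the height of the lever bar, 80 mm from the pivot, on the robot's right of the column. Pinch it from above and carry it round the pivot, or push it; it takes about 3 N, up to 6 N near the locked end. It rides up and down with the stop.
- clamp_pivot (a point): Point on the upright axis of the clamp lever, on the collar, 38 mm below the level of lever_knob.
- tall_tin: Tall food tin, 75 mm across, 110 mm high, loose; origin at the centre of its underside. One of tall_tin, screw_jar and slim_jar stands under the foot, within 10 mm of its axis; the others stand to the left and are bystanders.
- screw_jar: Glass jar with a wide screw lid, 65 mm across, 100 mm high, loose; origin at the centre of its underside.
- slim_jar: Slim spice jar with a tall cap, 46 mm across, 106 mm high, loose; origin at the centre of its underside.
- lemon: Lemon, 78 x 55 x 56 mm, loose bystander left of the stand; origin at the middle of its underside.
- tape_roll: Roll of tape, 96 mm across, 48 mm high, loose bystander right of the stand; origin at the middle of its underside.

How it is judged:
By the outcome, as a careful person would: the job done as asked, in the order asked, and still so for the second after the job is handed in, with the robot touching nothing.
It also fails if it takes over 61 s, if anything falls off the work surface, if the arm or the gripper's body presses on something with over 40 N, if the wrist force passes 120 N, or if a joint passes its speed limit or range.

ROBOT

A 6-joint arm with a two-finger parallel gripper is mounted at the origin on a cart in front of the work surface, level with it; the furniture and walls round the work are solid. World frame = base frame: x ahead of the robot, y to its left, z up, the work surface at z = 0. Lengths are in mm, angles in rad, forces in N, time in s.
With the tool pointing down it reaches from about 350 to 875 mm from the base axis. Payload 4.2 kg.
Tool frame: the origin (TCP) lies on the centre line of the jaws, within the pads' length; the fingertips stand 22 mm ahead of it and the grasp point (between the pads) lies 3 mm ahead of it (arm.nose_length is the distance from the TCP to the fingertips, in mm); z points along the fingers, x is the direction in which the jaws open and shut, and the axes are right-handed (so a half turn about z gives the same grasp; the last joint's range is limited). The gripper opens to 85 mm and grips with 20 to 120 N. Pads are 22 mm wide; open, the fingers measure 114 mm over their backs; the gripper's body (76 mm by 85 mm) begins 54 mm behind the grasp point. The pads swing forward as they close: fully open they stand 13 mm farther back than shut.
Start: joints at [-0.869, 0.385, 0.008, 0, -1.194, -0.259], TCP at [267.806, -564.694, 253.312] pointing down, gripper open.
Joint ranges: [-3.14, 3.14], [-1.21, 2.06], [-1.07, 1.41], [-3.16, 2.05], [-2.99, -0.16], [-3.1, 3.1]. Speed limits (rad/s): [2.79, 2.79, 3.14, 3.14, 3.14, 3.14].

INTERFACE

Orientations are given as a unit quaternion [x, y, z, w].
In Python, from bench import telemetry, get_image, workorder, nets, arm gives the robot as it stands.
- The arm moves only by the tool apply_moves, never from a script. Its argument "steps" is a list of rows, each an object with "hand": the opening, from 0 (shut) to 1 (fully open); "xyz": the shift along the tool's x, y, z in cm, a list of three; "delta_rot": the turn, a rotation vector about the tool's x, y, z in rad, a list of three. In form: [{"hand": hand, "xyz": [x, y, z], "delta_rot": [wx, wy, wz]}, ...]. A call has 1 to 12 rows; each row is the pose to reach, as a shift and turn from the pose commanded when the call began, along the tool's axes at that moment; what a row does not reach only later rows make up. A row lasts 1/12 s, in which the tool goes at most 41.7 mm and 7.16 degrees, less where a joint would pass 70% of its speed; a pose out of reach is approached as far as the arm can. A call with a gripper value outside its range is refused whole. The fingers move at their own pace and stop on an object; the grip force is fixed at half the most. Time passes only in rows, so rows that repeat a pose let the fingers close. It gives the time, the measured TCP pose, the force and the opening at its end, in the units of the state.
- telemetry.read_state(): the state, without advancing time (a new reading comes with each control period).
- get_image(name): name is "side" or "top"; returns a dict with "frame" (384x512x3 uint8, blue, green, red), "fx", "fy", "cx", "cy" (pixels), "origin" and "orientation" of the camera in the world. Camera axes: x right, y down, z forward; pixel columns grow to the right and rows downward; lengths in mm; the calibration is good to about 2 mm. A picture is of the moment at which its call begins. There is no depth.
- workorder.job_done(): hands the job in, once; it reports no verdict.
Trained networks look in a picture, given as the dict that the camera call returned (one of the last four; its "shot" number tells which), for a name from the list of things; names that differ only in an ending like _2 or _b are one class to them, and where a whole thing is asked for, a point or a joint stands for the part that bears it (a point fixed in the world has none). Each returns a list of dicts, best first, with "confidence" (0 to 1); they miss things now and then, are a little off and sometimes report something else, mostly with a low value. They report only what shows in the picture. A call takes as long as a camera call.
- nets.recognise(picture, label): "xyz" ([x, y, z] in mm, in world coordinates, good to about 4 mm: the middle of the surface that is visible of it).
- nets.outline_of(picture, label): "pixels" (384x512 bool, what is visible of it).
- nets.pinpoint(picture, label): "xyz" ([x, y, z] in mm, in world coordinates, good to about 4 mm: a listed point, or the origin of a listed thing).
The state is a dict: "clock": time; "joints": joint angles; "joint_vel": joint speeds; "joint_efforts": joint torques, N m; "position": TCP position; "ee_rot": TCP orientation; "contact_force": force on the tool from outside, world axes, zero at the start; "wrist_torque": the same for the moment, N m; "gripper_width": finger opening in mm.
Only numpy, scipy, OpenCV 4.12 (cv2) and the standard library are available. Lean on these libraries where they do the work, as an engineer would, in place of code of your own. Each camera call takes 0.05 s, during which the arm holds its last target.

## Working session

There is one attempt and no reset: what is moved stays moved. The work goes in short steps, Python scripts to look and compute and a tool call to move; the robot and the scene stay as the last step left them, time stands still between calls to the robot, and variables do not carry over. Pictures are saved under pics/ and viewed, and the job is handed in when it is done.

Besides the shell and the picture viewer there is one more tool, called after "Request:" by a JSON object that holds its "method" and its "body", one argument or row to a line. apply_moves: Moves the arm, as the interface text tells. Its arguments: {"type":"object","properties":{"steps":{"type":"array"}},"required":["steps"]}

```bash
ls; mkdir -p pics
python3 - <<'E'
from bench import telemetry,get_image,nets,arm
import cv2
s=telemetry.read_state(); print({k:s[k] for k in('clock','position','ee_rot','contact_force','gripper_width')})
for n in('side','top'):
    p=get_image(n); cv2.imwrite(f'pics/{n}0.png',p['frame']); print(n,p['fx'],p['cx'],p['cy'],p['origin'],p['orientation'])
    for l in('stand','stop_arm','stop_knob','lever_knob','clamp_pivot','tall_tin','screw_jar','slim_jar','lemon','tape_roll'):
        r=nets.pinpoint(p,l); print(l,[( [round(float(v)) for v in q['xyz']],round(q['confidence'],2)) for q in r[:2]])
E
```

```text
pics
{'clock': 0.0, 'position': array([ 267.5772639 , -564.21793053,  252.20986455]), 'ee_rot': array([ 5.34659378e-01,  8.45066934e-01,  5.56487974e-04, -9.57337363e-04]), 'contact_force': array([ 0.58678963,  0.33379148, -0.28412015]), 'gripper_width': 85.54242692677249}
side 461.77796595593674 249.94131417954975 191.35656119940256 [-403.59395687 -387.29869528 1267.16535114] [ 0.79136561 -0.48750878  0.19763853 -0.31147178]
stand []
stop_arm []
stop_knob [([426, 264, 0], 0.3)]
lever_knob []
clamp_pivot []
tall_tin [([557, 288, -5], 0.94)]
screw_jar [([428, 265, -2], 0.95)]
slim_jar [([470, 77, 2], 0.57)]
lemon [([414, 385, -1], 0.61)]
tape_roll [([516, -134, 1], 0.57)]
top 452.41176354988266 254.15804232771526 193.8078046705537 [  97.63574915  -58.07661772 1480.26818015] [ 0.78689519 -0.5951651   0.09813081 -0.13017225]
stand [([465, 79, 1], 0.73), ([465, 76, 182], 0.61)]
stop_arm [([462, 76, 184], 0.97)]
stop_knob [([463, 83, 250], 0.67)]
lever_knob [([640, 21, 266], 0.66)]
clamp_pivot [([586, 86, 230], 0.72)]
tall_tin [([644, 17, 268], 0.69), ([556, 288, -1], 0.67)]
screw_jar [([430, 260, 2], 0.73), ([643, 16, 266], 0.66)]
slim_jar [([472, 75, -2], 0.78)]
lemon [([415, 381, -1], 0.69)]
tape_roll [([516, -131, 1], 0.75)]
```

View pics/side0.png

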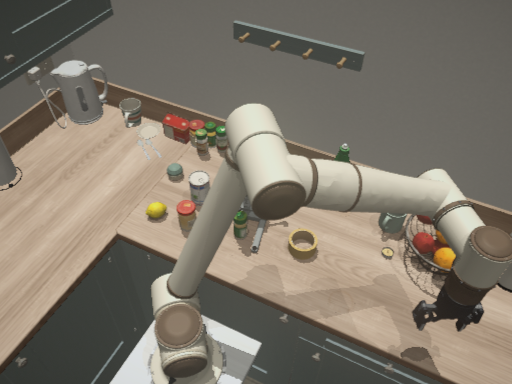

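View pics/top0.png

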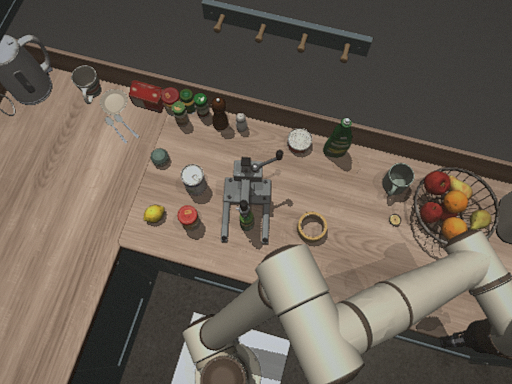

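```bash
cat > h.py <<'E'
import numpy as np,cv2
from scipy.spatial.transform import Rotation as R
def proj(p,X):
    Rm=R.from_quat(p['orientation']).as_matrix(); c=(np.atleast_2d(X)-p['origin'])@Rm
    return np.c_[p['fx']*c[:,0]/c[:,2]+p['cx'],p['fy']*c[:,1]/c[:,2]+p['cy']]
def ray(p,uv,z):
    Rm=R.from_quat(p['orientation']).as_matrix(); d=Rm@np.array([(uv[0]-p['cx'])/p['fx'],(uv[1]-p['cy'])/p['fy'],1]); o=np.array(p['origin'])
    return o+d*(z-o[2])/d[2]
def crop(p,x,y,w,h,k,name):
    cv2.imwrite(name,cv2.resize(p['frame'][y:y+h,x:x+w],None,fx=k,fy=k,interpolation=cv2.INTER_CUBIC))
E
python3 - <<'E'
from h import *
from bench import get_image,nets
p=get_image('top'); crop(p,200,130,110,120,5,'pics/c1.png')
for l in('stop_knob','lever_knob','clamp_pivot','stop_arm','slim_jar'):
    r=nets.pinpoint(p,l); print(l,[( [round(float(v)) for v in q['xyz']],round(q['confidence'],2)) for q in r[:2]])
    r and print(proj(p,r[0]['xyz']))
E
```

```text
stop_knob [([467, 85, 250], 0.68)]
[[241.52617841 201.52093207]]
lever_knob [([641, 17, 267], 0.5), ([431, 256, 1], 0.4)]
[[280.25408659 151.47459877]]
clamp_pivot [([584, 84, 229], 0.5)]
[[253.08587525 167.83937296]]
stop_arm [([465, 76, 184], 0.68), ([415, 385, 1], 0.46)]
[[244.57303206 209.79004628]]
slim_jar [([469, 72, -2], 0.59)]
[[247.28649103 224.93193061]]
```

View pics/c1.png

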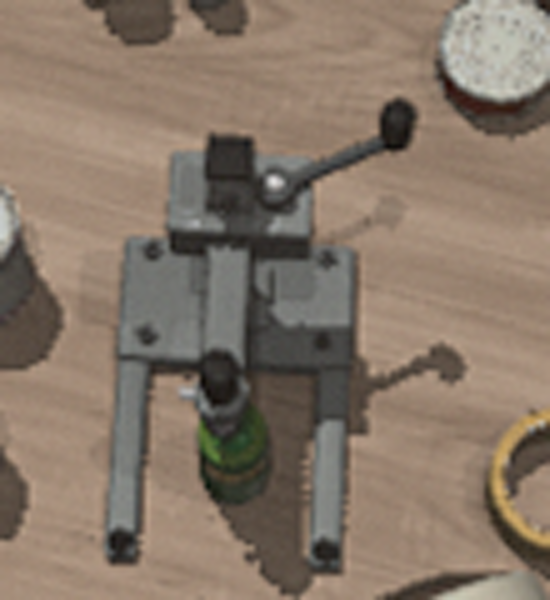

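Run:
```python
from h import *
from bench import get_image
p=get_image('top')
f=lambda u,v,z:ray(p,(200+u/5,130+v/5),z).round(0)
print('col top centre',f(230,155,276)); print('legs L end/start',f(122,538,16),f(137,365,16),'R',f(326,545,16),f(335,370,16))
print('knob',f(218,362,250)); print('pivot',f(275,183,229),f(275,183,235)); print('lk',f(398,108,266))
print('bolts',f(152,250,16),f(328,258,16),f(147,335,16),f(322,341,16))
```

```text
col top centre [581. 104. 276.]
legs L end/start [402. 131.  16.] [520. 157.  16.] R [434.   0.  16.] [553.  26.  16.]
knob [467.  78. 250.]
pivot [590.  79. 229.] [587.  79. 235.]
lk [640.  19. 266.]
bolts [602. 171.  16.] [630.  52.  16.] [542. 156.  16.] [570.  40.  16.]
```

```bash
cat >> h.py <<'E'
def delta(cpos,cyaw,tpos,tyaw):
    """yaw = world angle (deg) of tool x, tool pointing down -> xyz cm, rz"""
    a=np.radians(cyaw); d=np.subtract(tpos,cpos)
    ex=np.array([np.cos(a),np.sin(a),0]); ey=np.array([np.sin(a),-np.cos(a),0])
    return [round(float(d@ex)/10,2),round(float(d@ey)/10,2),round(-d[2]/10,2)],round(-np.radians(tyaw-cyaw),3)
def st():
    from bench import telemetry
    s=telemetry.read_state(); m=R.from_quat(s['ee_rot']).as_matrix()
    print('t %.2f'%s['clock'],'pos',s['position'].round(1),'yaw %.1f'%np.degrees(np.arctan2(m[1,0],m[0,0])),'z',m[:,2].round(3),'F',s['contact_force'].round(1),'w %.1f'%s['gripper_width'],'j',s['joints'].round(2))
E
python3 - <<'E'
from h import *
st(); print(delta((267.8,-564.7,253.3),115.3,(640,19,340),221))
E
```

```text
t 1.45 pos [ 267.8 -564.7  253.3] yaw 115.4 z [-0.  0. -1.] F [0.4 0.  0.5] w 85.4 j [-0.87  0.38  0.01 -0.   -1.19 -0.26]
([36.87, 58.59, np.float64(-8.67)], np.float64(-1.845))
```

Request:
{"method": "apply_moves", "body": {
  "steps": [
    {"hand": 0.6, "xyz": [0, 0, -4], "delta_rot": [0, 0, 0]},
    {"hand": 0.6, "xyz": [0, 0, -8.7], "delta_rot": [0, 0, 0]},
    {"hand": 0.6, "xyz": [36.9, 58.6, -8.7], "delta_rot": [0, 0, -1.845]},
    {"hand": 0.6, "xyz": [36.9, 58.6, -8.7], "delta_rot": [0, 0, -1.845]},
    {"hand": 0.6, "xyz": [36.9, 58.6, -8.7], "delta_rot": [0, 0, -1.845]},
    {"hand": 0.6, "xyz": [36.9, 58.6, -8.7], "delta_rot": [0, 0, -1.845]},
    {"hand": 0.6, "xyz": [36.9, 58.6, -8.7], "delta_rot": [0, 0, -1.845]},
    {"hand": 0.6, "xyz": [36.9, 58.6, -8.7], "delta_rot": [0, 0, -1.845]},
    {"hand": 0.6, "xyz": [36.9, 58.6, -8.7], "delta_rot": [0, 0, -1.845]},
    {"hand": 0.6, "xyz": [36.9, 58.6, -8.7], "delta_rot": [0, 0, -1.845]},
    {"hand": 0.6, "xyz": [36.9, 58.6, -8.7], "delta_rot": [0, 0, -1.845]},
    {"hand": 0.6, "xyz": [36.9, 58.6, -8.7], "delta_rot": [0, 0, -1.845]}
  ]
}}

```text
clock: 2.45
position: [491.9, -211.1, 338.7]
ee_rot: [-0.064, 0.998, -0.0, 0.0]
contact_force: [0.1, -0.6, 0.4]
gripper_width: 51.4
```

Run:
```python
from h import *
from bench import get_image,nets
st()
p=get_image('side'); cv2.imwrite('pics/s1.png',cv2.resize(p['frame'],None,fx=1.5,fy=1.5))
for l in('stop_knob','lever_knob','clamp_pivot','stop_arm','slim_jar'):
    r=nets.pinpoint(p,l); print(l,[( [round(float(v)) for v in q['xyz']],round(q['confidence'],2)) for q in r[:2]])
```

```text
t 2.45 pos [ 491.9 -211.1  338.7] yaw -172.6 z [ 0.001 -0.    -1.   ] F [ 0.1 -0.6  0.4] w 51.4 j [-0.1   0.18 -0.06  0.   -1.33  0.23]
stop_knob [([465, 83, 254], 0.74)]
lever_knob [([639, 19, 266], 0.7)]
clamp_pivot [([464, 81, 186], 0.56), ([466, 80, 254], 0.56)]
stop_arm [([465, 80, 184], 0.68)]
slim_jar [([469, 78, 1], 0.63)]
```

View pics/s1.png

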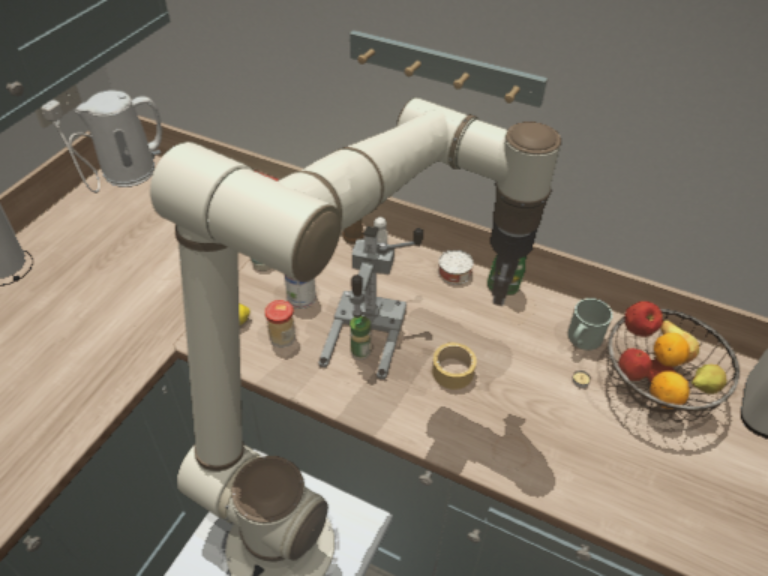

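Run:
```python
from h import *
print(delta((491.9,-211.1,339.5),187.4,(640,19,340),221)); print(delta((491.9,-211.1,339.5),187.4,(640,19,256),221))
```

```text
([-17.65, 20.91, np.float64(-0.05)], np.float64(-0.586))
([-17.65, 20.91, np.float64(8.35)], np.float64(-0.586))
```

Request:
{"method": "apply_moves", "body": {
  "steps": [
    {"hand": 0.6, "xyz": [-17.65, 20.91, 0], "delta_rot": [0, 0, -0.586]},
    {"hand": 0.6, "xyz": [-17.65, 20.91, 0], "delta_rot": [0, 0, -0.586]},
    {"hand": 0.6, "xyz": [-17.65, 20.91, 0], "delta_rot": [0, 0, -0.586]},
    {"hand": 0.6, "xyz": [-17.65, 20.91, 0], "delta_rot": [0, 0, -0.586]},
    {"hand": 0.6, "xyz": [-17.65, 20.91, 0], "delta_rot": [0, 0, -0.586]},
    {"hand": 0.6, "xyz": [-17.65, 20.91, 0], "delta_rot": [0, 0, -0.586]},
    {"hand": 0.6, "xyz": [-17.65, 20.91, 0], "delta_rot": [0, 0, -0.586]},
    {"hand": 0.6, "xyz": [-17.65, 20.91, 0], "delta_rot": [0, 0, -0.586]},
    {"hand": 0.6, "xyz": [-17.65, 20.91, 0], "delta_rot": [0, 0, -0.586]},
    {"hand": 0.6, "xyz": [-17.65, 20.91, 0], "delta_rot": [0, 0, -0.586]}
  ]
}}

```text
clock: 3.58
position: [640.7, 14.3, 338.1]
ee_rot: [-0.346, 0.938, -0.0, -0.0]
contact_force: [0.1, -0.1, 0.6]
gripper_width: 51.4
```

Run:
```python
from h import *
from bench import get_image
st()
p=get_image('side'); crop(p,200,100,160,160,4,'pics/s2.png')
print(proj(p,[[640,19,266]])*1)
p=get_image('top'); crop(p,200,100,160,160,4,'pics/t2.png')
```

```text
t 3.58 pos [640.7  14.3 338.1] yaw -139.6 z [-0.001 -0.    -1.   ] F [ 0.1 -0.1  0.6] w 51.4 j [ 0.27  0.37  0.2   0.   -1.4   0.43]
[[278.79813748 152.84287095]]
```

View pics/s2.png

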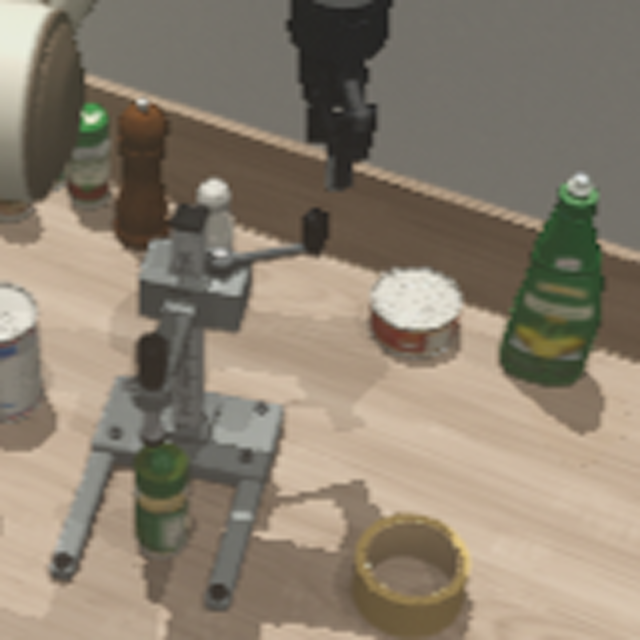

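Run:
```python
from h import *
st()
print(delta((640.7,14.3,338.5),220.6,(640,19,256),221))
```

```text
t 3.68 pos [640.4  14.1 338.7] yaw -139.6 z [ 0. -0. -1.] F [ 0.4 -0.6 -0.3] w 51.6 j [ 0.27  0.37  0.2   0.   -1.4   0.43]
([-0.25, 0.4, np.float64(8.25)], np.float64(-0.007))
```

View pics/t2.png

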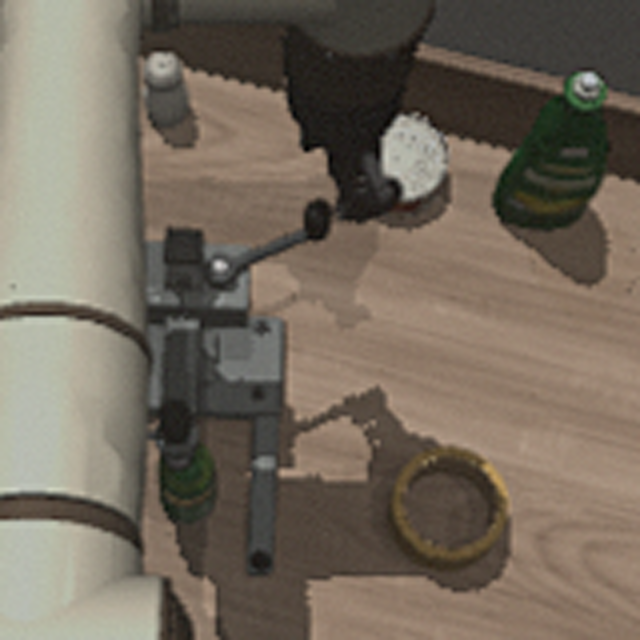

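Request:
{"method": "apply_moves", "body": {
  "steps": [
    {"hand": 0.6, "xyz": [-0.25, 0.4, 2.0], "delta_rot": [0, 0, 0]},
    {"hand": 0.6, "xyz": [-0.25, 0.4, 4.0], "delta_rot": [0, 0, 0]},
    {"hand": 0.6, "xyz": [-0.25, 0.4, 5.0], "delta_rot": [0, 0, 0]},
    {"hand": 0.6, "xyz": [-0.25, 0.4, 6.0], "delta_rot": [0, 0, 0]},
    {"hand": 0.6, "xyz": [-0.25, 0.4, 7.0], "delta_rot": [0, 0, 0]},
    {"hand": 0.6, "xyz": [-0.25, 0.4, 8.0], "delta_rot": [0, 0, 0]},
    {"hand": 0.6, "xyz": [-0.25, 0.4, 8.2], "delta_rot": [0, 0, 0]},
    {"hand": 0.6, "xyz": [-0.25, 0.4, 8.2], "delta_rot": [0, 0, 0]}
  ]
}}

```text
clock: 4.35
position: [640.1, 20.5, 255.5]
ee_rot: [-0.347, 0.938, 0.0, -0.001]
contact_force: [0.3, 0.0, 0.3]
gripper_width: 51.2
```

Run:
```python
from h import *
from bench import get_image
st()
p=get_image('side'); crop(p,230,110,100,90,6,'pics/s3.png')
P=np.array([588,79,0.])
for i,(a) in enumerate(np.linspace(-49,-49-74,11)):
    t=P+80.*np.array([np.cos(np.radians(a)),np.sin(np.radians(a)),0])+[0,0,256]
    print(i,round(a),delta((640,19,256),221,t,a+270))
```

```text
t 4.35 pos [640.1  20.5 255.5] yaw -139.4 z [-0.001 -0.    -1.   ] F [0.3 0.  0.3] w 51.2 j [ 0.28  0.41  0.05  0.   -1.22  0.42]
0 -49 ([-0.01, -0.06, np.float64(-0.0)], np.float64(-0.0))
1 -56 ([1.02, 0.01, np.float64(-0.0)], np.float64(0.129))
2 -64 ([2.03, 0.21, np.float64(-0.0)], np.float64(0.258))
3 -71 ([3.01, 0.53, np.float64(-0.0)], np.float64(0.387))
4 -79 ([3.94, 0.98, np.float64(-0.0)], np.float64(0.517))
5 -86 ([4.8, 1.55, np.float64(-0.0)], np.float64(0.646))
6 -93 ([5.59, 2.22, np.float64(-0.0)], np.float64(0.775))
7 -101 ([6.27, 2.99, np.float64(-0.0)], np.float64(0.904))
8 -108 ([6.86, 3.84, np.float64(-0.0)], np.float64(1.033))
9 -116 ([7.33, 4.76, np.float64(-0.0)], np.float64(1.162))
10 -123 ([7.68, 5.73, np.float64(-0.0)], np.float64(1.292))
```

View pics/s3.png

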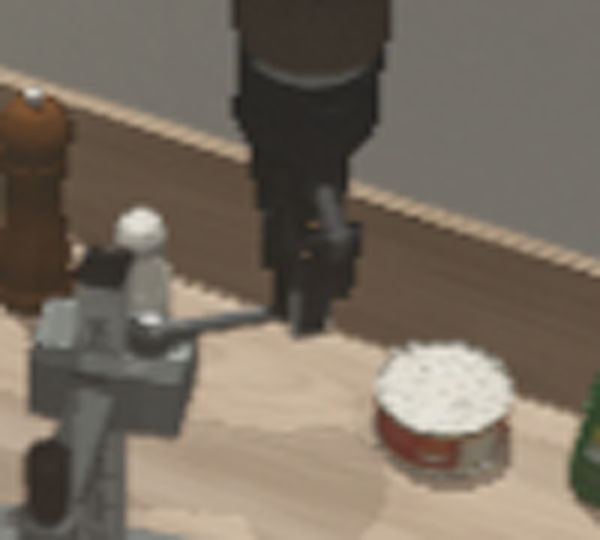

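Request:
{"method": "apply_moves", "body": {
  "steps": [
    {"hand": 0.34, "xyz": [0, 0, 0], "delta_rot": [0, 0, 0]},
    {"hand": 0.34, "xyz": [0, 0, 0], "delta_rot": [0, 0, 0]},
    {"hand": 0.34, "xyz": [1.0, 0, 0], "delta_rot": [0, 0, 0.12]},
    {"hand": 0.34, "xyz": [2.0, 0.2, 0], "delta_rot": [0, 0, 0.24]},
    {"hand": 0.34, "xyz": [3.0, 0.53, 0], "delta_rot": [0, 0, 0.36]},
    {"hand": 0.34, "xyz": [3.94, 0.98, 0], "delta_rot": [0, 0, 0.48]},
    {"hand": 0.34, "xyz": [4.8, 1.55, 0], "delta_rot": [0, 0, 0.6]},
    {"hand": 0.34, "xyz": [5.59, 2.22, 0], "delta_rot": [0, 0, 0.72]}
  ]
}}

```text
clock: 5.07
position: [584.8, 0.7, 256.9]
ee_rot: [0.009, 1.0, -0.0, 0.002]
contact_force: [3.8, -2.0, -2.6]
gripper_width: 29.2
```

Run:
```python
from h import *
from bench import get_image
st()
p=get_image('top'); crop(p,200,100,120,110,6,'pics/t4.png')
P=np.array([588,79,0.])
c=(640+ (-.755)*55.9+(-.656)*22.2, 19.5+(-.656)*55.9+.755*22.2,256); print(c)
for i,(a) in enumerate(range(-93,-140,-6)):
    t=P+80.*np.array([np.cos(np.radians(a)),np.sin(np.radians(a)),0])+[0,0,256]
    print(i,round(a),delta(c,221-41.3,t,a+270))
```

```text
t 5.07 pos [584.8   0.7 256.9] yaw 179.0 z [ 0.005 -0.    -1.   ] F [ 3.8 -2.  -2.6] w 29.2 j [ 0.28  0.31 -0.09  0.   -1.16 -0.3 ]
(583.2322999999999, -0.40940000000000154, 256)
0 -93 ([-0.06, -0.05, np.float64(-0.0)], np.float64(0.047))
1 -99 ([0.77, 0.04, np.float64(-0.0)], np.float64(0.152))
2 -105 ([1.59, 0.21, np.float64(-0.0)], np.float64(0.257))
3 -111 ([2.39, 0.46, np.float64(-0.0)], np.float64(0.361))
4 -117 ([3.16, 0.8, np.float64(-0.0)], np.float64(0.466))
5 -123 ([3.89, 1.21, np.float64(-0.0)], np.float64(0.571))
6 -129 ([4.57, 1.7, np.float64(-0.0)], np.float64(0.675))
7 -135 ([5.19, 2.26, np.float64(-0.0)], np.float64(0.78))
```

View pics/t4.png

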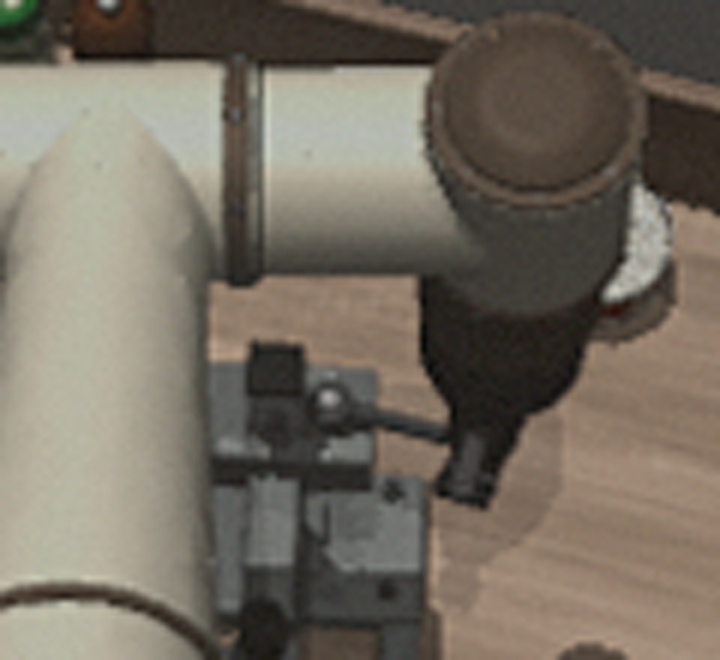

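Request:
{"method": "apply_moves", "body": {
  "steps": [
    {"hand": 0.34, "xyz": [0.77, 0.04, 0], "delta_rot": [0, 0, 0.12]},
    {"hand": 0.34, "xyz": [1.59, 0.21, 0], "delta_rot": [0, 0, 0.24]},
    {"hand": 0.34, "xyz": [2.39, 0.46, 0], "delta_rot": [0, 0, 0.36]},
    {"hand": 0.34, "xyz": [3.0, 0.72, 0], "delta_rot": [0, 0, 0.45]},
    {"hand": 0.34, "xyz": [3.4, 0.95, 0], "delta_rot": [0, 0, 0.5]},
    {"hand": 0.34, "xyz": [3.65, 1.06, 0], "delta_rot": [0, 0, 0.53]},
    {"hand": 0.34, "xyz": [3.65, 1.06, 0], "delta_rot": [0, 0, 0.53]}
  ]
}}

```text
clock: 5.7
position: [547.6, 12.2, 257.1]
ee_rot: [0.267, 0.964, 0.0, 0.001]
contact_force: [1.9, -2.9, -0.5]
gripper_width: 29.2
```

Run:
```python
from h import *
from bench import get_image
st()
p=get_image('top'); crop(p,200,100,120,110,6,'pics/t5.png')
```

```text
t 5.70 pos [547.6  12.2 257.1] yaw 149.1 z [ 0.002 -0.    -1.   ] F [ 1.9 -2.9 -0.5] w 29.2 j [ 0.32  0.25 -0.18  0.   -1.14 -0.86]
```

View pics/t5.png

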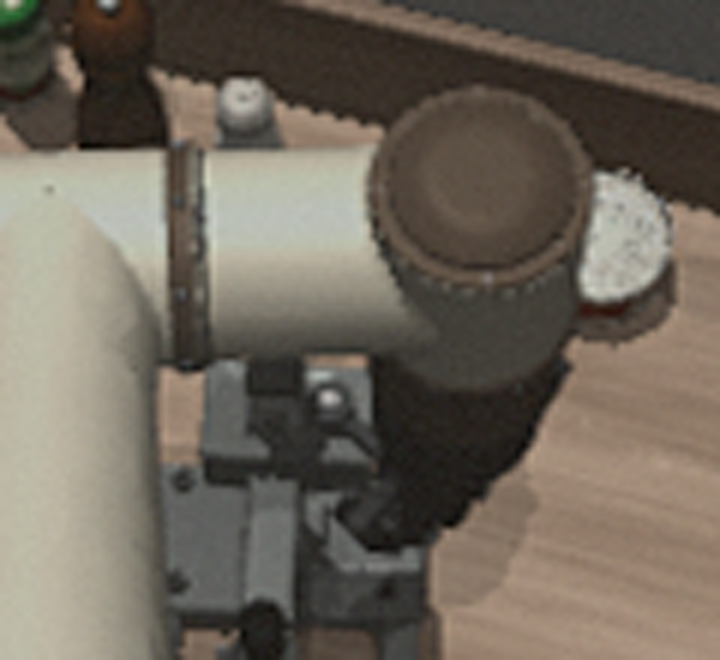

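Request:
{"method": "apply_moves", "body": {
  "steps": [
    {"hand": 0.34, "xyz": [0.3, 0.01, 0], "delta_rot": [0, 0, 0.03]},
    {"hand": 0.34, "xyz": [0.6, 0.03, 0], "delta_rot": [0, 0, 0.06]},
    {"hand": 0.34, "xyz": [0.8, 0.05, 0], "delta_rot": [0, 0, 0.09]},
    {"hand": 0.34, "xyz": [0.8, 0.05, 0], "delta_rot": [0, 0, 0.09]}
  ]
}}

```text
clock: 6.08
position: [547.1, 14.1, 257.5]
ee_rot: [0.31, 0.951, 0.0, 0.008]
contact_force: [22.2, -16.0, -9.8]
gripper_width: 28.9
```

Request:
{"method": "apply_moves", "body": {
  "steps": [
    {"hand": 0.34, "xyz": [-0.8, 0, 0], "delta_rot": [0, 0, -0.06]},
    {"hand": 0.6, "xyz": [-1.0, 0, 0], "delta_rot": [0, 0, -0.06]},
    {"hand": 0.6, "xyz": [-1.0, 0, 0], "delta_rot": [0, 0, -0.06]},
    {"hand": 0.6, "xyz": [-1.0, 0, 0], "delta_rot": [0, 0, -0.06]}
  ]
}}

```text
clock: 6.42
position: [548.2, 11.1, 256.1]
ee_rot: [0.282, 0.959, 0.0, -0.0]
contact_force: [-0.2, -0.2, -0.1]
gripper_width: 51.5
```

Run:
```python
from h import *
st()
```

```text
t 6.42 pos [548.2  11.1 256.1] yaw 147.2 z [-0.001  0.    -1.   ] F [-0.2 -0.2 -0.1] w 51.5 j [ 0.32  0.25 -0.18 -0.   -1.14 -0.89]
```

Run:
```python
from h import *
print(delta((548.2,11.1,256.5),147.2,(466,80,290),147.2))
```

```text
([10.64, 1.34, np.float64(-3.35)], np.float64(-0.0))
```

Request:
{"method": "apply_moves", "body": {
  "steps": [
    {"hand": 0.6, "xyz": [0, 0, -2], "delta_rot": [0, 0, 0]},
    {"hand": 0.6, "xyz": [0, 0, -5], "delta_rot": [0, 0, 0]},
    {"hand": 0.3, "xyz": [0, 0, -7], "delta_rot": [0, 0, 0]},
    {"hand": 0.0, "xyz": [4, 0.6, -7], "delta_rot": [0, 0, 0]},
    {"hand": 0.0, "xyz": [7.5, 1.0, -7], "delta_rot": [0, 0, 0]},
    {"hand": 0.0, "xyz": [10.64, 1.34, -7], "delta_rot": [0, 0, 0]},
    {"hand": 0.0, "xyz": [10.64, 1.34, -5.5], "delta_rot": [0, 0, 0]},
    {"hand": 0.0, "xyz": [10.64, 1.34, -3.6], "delta_rot": [0, 0, 0]},
    {"hand": 0.0, "xyz": [10.64, 1.34, -3.4], "delta_rot": [0, 0, 0]},
    {"hand": 0.0, "xyz": [10.64, 1.34, -3.4], "delta_rot": [0, 0, 0]}
  ]
}}

```text
clock: 7.25
position: [465.4, 79.8, 289.7]
ee_rot: [0.282, 0.96, -0.001, -0.001]
contact_force: [0.4, -0.4, 0.1]
gripper_width: -0.1
```

Run:
```python
from h import *
from bench import get_image,nets
st()
p=get_image('side'); crop(p,190,120,100,130,5,'pics/s6.png')
for l in('stop_knob','lever_knob','stop_arm','slim_jar'):
    r=nets.pinpoint(p,l); print(l,[( [round(float(v)) for v in q['xyz']],round(q['confidence'],2)) for q in r[:2]])
q=get_image('top'); crop(q,200,130,110,120,5,'pics/t6.png')
for l in('stop_knob','lever_knob','stop_arm','slim_jar'):
    r=nets.pinpoint(q,l); print(l,[( [round(float(v)) for v in q['xyz']],round(q['confidence'],2)) for q in r[:2]])
```

```text
t 7.25 pos [465.4  79.8 289.7] yaw 147.3 z [-0.002 -0.001 -1.   ] F [ 0.4 -0.4  0.1] w -0.1 j [ 0.51  0.1  -0.29 -0.   -1.19 -1.09]
stop_knob [([467, 82, 253], 0.73)]
lever_knob [([552, 10, 266], 0.72)]
stop_arm [([462, 80, 184], 0.89)]
slim_jar [([470, 78, 4], 0.64)]
stop_knob [([467, 83, 252], 0.66)]
lever_knob [([556, 7, 266], 0.57), ([463, 79, 184], 0.45)]
stop_arm [([466, 76, 183], 0.63)]
slim_jar [([470, 74, -3], 0.65)]
```

View pics/s6.png

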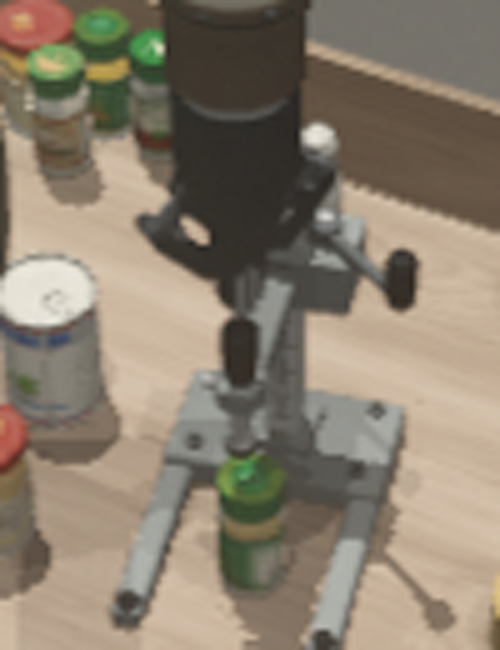

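View pics/t6.png

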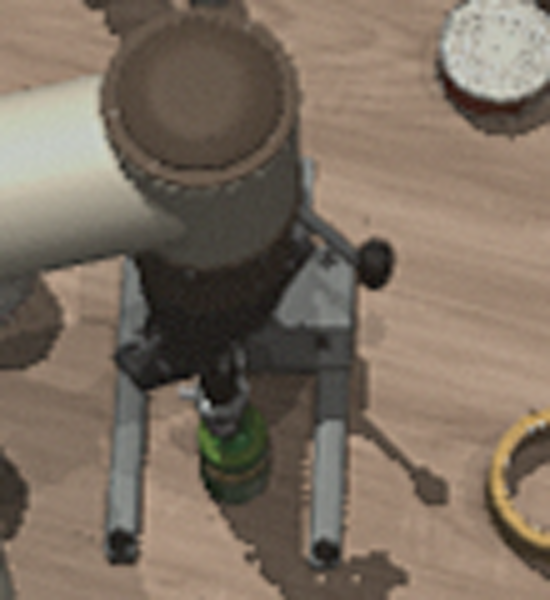

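Request:
{"method": "apply_moves", "body": {
  "steps": [
    {"hand": 0.0, "xyz": [0, 0, 0.5], "delta_rot": [0, 0, 0]},
    {"hand": 0.0, "xyz": [0, 0, 0.9], "delta_rot": [0, 0, 0]},
    {"hand": 0.0, "xyz": [0, 0, 1.1], "delta_rot": [0, 0, 0]},
    {"hand": 0.0, "xyz": [0, 0, 1.3], "delta_rot": [0, 0, 0]},
    {"hand": 0.0, "xyz": [0, 0, 1.5], "delta_rot": [0, 0, 0]},
    {"hand": 0.0, "xyz": [0, 0, 1.6], "delta_rot": [0, 0, 0]}
  ]
}}

```text
clock: 8.25
position: [466.2, 79.7, 273.8]
ee_rot: [0.282, 0.959, -0.0, -0.0]
contact_force: [0.3, 0.1, -0.3]
gripper_width: -0.2
```

Request:
{"method": "apply_moves", "body": {
  "steps": [
    {"hand": 0.0, "xyz": [0, 0, 0.1], "delta_rot": [0, 0, 0]},
    {"hand": 0.0, "xyz": [0, 0, 0.2], "delta_rot": [0, 0, 0]},
    {"hand": 0.0, "xyz": [0, 0, 0.3], "delta_rot": [0, 0, 0]},
    {"hand": 0.0, "xyz": [0, 0, 0.4], "delta_rot": [0, 0, 0]}
  ]
}}

```text
clock: 8.58
position: [466.2, 79.7, 270.3]
ee_rot: [0.282, 0.959, 0.0, 0.0]
contact_force: [-0.9, 0.1, 2.1]
gripper_width: -0.0
```

Run:
```python
from h import *
from bench import get_image
st()
p=get_image('side'); crop(p,210,150,60,90,7,'pics/s7.png')
X=[[466,80,z] for z in(185,155,145,135,125,115,106)]+[[470,77,106]]
print(((proj(p,X)-[210,150])*7).round())
```

```text
t 8.58 pos [466.2  79.7 270.3] yaw 147.2 z [ 0. -0. -1.] F [-0.9  0.1  2.1] w -0.0 j [ 0.51  0.11 -0.32  0.   -1.14 -1.09]
[[192. 342.]
 [193. 386.]
 [193. 400.]
 [193. 414.]
 [193. 428.]
 [194. 442.]
 [194. 455.]
 [203. 451.]]
```

View pics/s7.png

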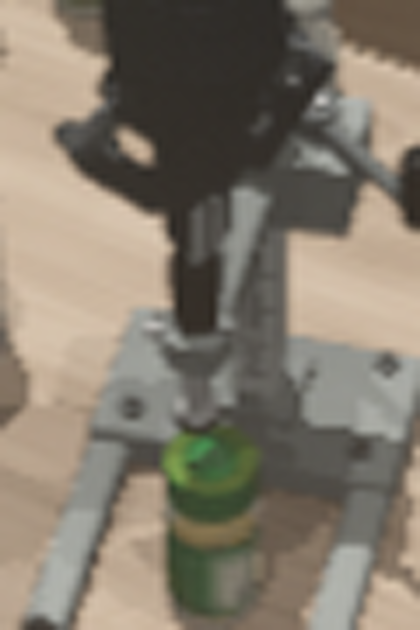

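Request:
{"method": "apply_moves", "body": {
  "steps": [
    {"hand": 0.0, "xyz": [0, 0, 0.15], "delta_rot": [0, 0, 0]},
    {"hand": 0.0, "xyz": [0, 0, 0.3], "delta_rot": [0, 0, 0]},
    {"hand": 0.0, "xyz": [0, 0, 0.45], "delta_rot": [0, 0, 0]},
    {"hand": 0.0, "xyz": [0, 0, 0.6], "delta_rot": [0, 0, 0]},
    {"hand": 0.0, "xyz": [0, 0, 0.7], "delta_rot": [0, 0, 0]},
    {"hand": 0.0, "xyz": [0, 0, 0.75], "delta_rot": [0, 0, 0]}
  ]
}}

```text
clock: 9.13
position: [466.3, 79.7, 262.5]
ee_rot: [0.282, 0.959, -0.0, -0.0]
contact_force: [0.4, 0.1, 1.5]
gripper_width: 0.1
```

Run:
```python
from h import *
from bench import get_image
st()
p=get_image('side'); crop(p,210,150,60,90,7,'pics/s8.png')
```

```text
t 9.13 pos [466.3  79.7 262.5] yaw 147.2 z [-0. -0. -1.] F [0.4 0.1 1.5] w 0.1 j [ 0.51  0.12 -0.33  0.   -1.12 -1.09]
```

View pics/s8.png

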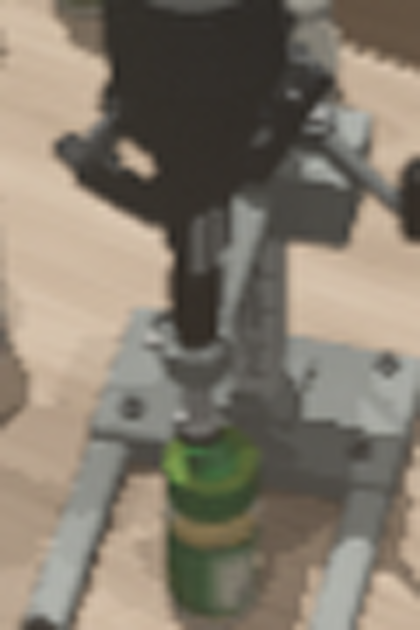

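Request:
{"method": "apply_moves", "body": {
  "steps": [
    {"hand": 0.0, "xyz": [0, 0, 0.15], "delta_rot": [0, 0, 0]},
    {"hand": 0.0, "xyz": [0, 0, 0.3], "delta_rot": [0, 0, 0]},
    {"hand": 0.0, "xyz": [0, 0, 0.4], "delta_rot": [0, 0, 0]},
    {"hand": 0.0, "xyz": [0, 0, 0.5], "delta_rot": [0, 0, 0]}
  ]
}}

```text
clock: 9.52
position: [466.3, 79.8, 257.6]
ee_rot: [0.282, 0.959, 0.0, 0.0]
contact_force: [-1.1, 0.7, 1.4]
gripper_width: -0.1
```

Request:
{"method": "apply_moves", "body": {
  "steps": [
    {"hand": 0.0, "xyz": [0, 0, 0.1], "delta_rot": [0, 0, 0]},
    {"hand": 0.0, "xyz": [0, 0, 0.2], "delta_rot": [0, 0, 0]}
  ]
}}

```text
clock: 9.68
position: [466.3, 79.7, 255.6]
ee_rot: [0.282, 0.959, 0.0, 0.0]
contact_force: [-0.8, -0.1, 1.7]
gripper_width: 0.2
```

Run:
```python
from h import *
from bench import get_image
st()
p=get_image('side'); crop(p,210,150,60,90,7,'pics/s9.png')
```

```text
t 9.68 pos [466.3  79.7 255.6] yaw 147.2 z [ 0. -0. -1.] F [-0.8 -0.1  1.7] w 0.2 j [ 0.51  0.12 -0.35  0.   -1.1  -1.09]
```

View pics/s9.png

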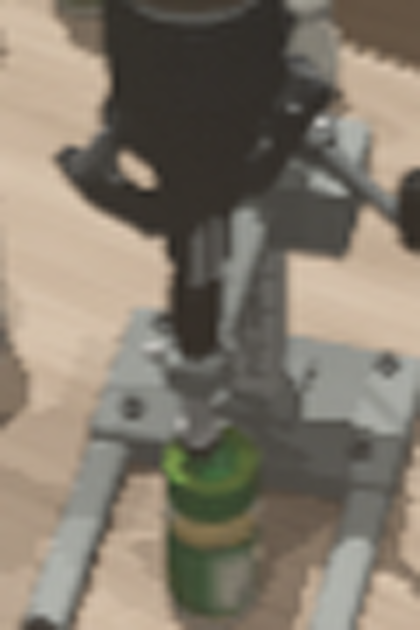

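Request:
{"method": "apply_moves", "body": {
  "steps": [
    {"hand": 0.0, "xyz": [0, 0, 0.1], "delta_rot": [0, 0, 0]},
    {"hand": 0.0, "xyz": [0, 0, 0.2], "delta_rot": [0, 0, 0]}
  ]
}}

```text
clock: 9.9
position: [466.3, 79.7, 253.7]
ee_rot: [0.282, 0.959, 0.0, 0.0]
contact_force: [-0.2, -0.1, 1.7]
gripper_width: 0.5
```

Request:
{"method": "apply_moves", "body": {
  "steps": [
    {"hand": 0.0, "xyz": [0, 0, 0.1], "delta_rot": [0, 0, 0]}
  ]
}}

```text
clock: 9.98
position: [466.3, 79.7, 252.6]
ee_rot: [0.282, 0.959, 0.0, 0.0]
contact_force: [-0.4, -0.3, 1.8]
gripper_width: -0.3
```

Request:
{"method": "apply_moves", "body": {
  "steps": [
    {"hand": 0.0, "xyz": [0, 0, 0.1], "delta_rot": [0, 0, 0]}
  ]
}}

```text
clock: 10.07
position: [466.3, 79.7, 251.6]
ee_rot: [0.282, 0.959, 0.0, 0.0]
contact_force: [0.1, 0.0, 1.5]
gripper_width: -0.4
```

Request:
{"method": "apply_moves", "body": {
  "steps": [
    {"hand": 0.0, "xyz": [0, 0, 0.1], "delta_rot": [0, 0, 0]}
  ]
}}

```text
clock: 10.15
position: [466.3, 79.8, 250.6]
ee_rot: [0.282, 0.959, 0.0, 0.0]
contact_force: [0.1, -0.8, 2.7]
gripper_width: -0.5
```

Request:
{"method": "apply_moves", "body": {
  "steps": [
    {"hand": 0.0, "xyz": [0, 0, 0.08], "delta_rot": [0, 0, 0]}
  ]
}}

```text
clock: 10.23
position: [466.3, 79.7, 249.8]
ee_rot: [0.282, 0.959, -0.0, 0.0]
contact_force: [0.2, -0.7, 1.6]
gripper_width: 0.1
```

Run:
```python
from h import *
from bench import get_image
st()
p=get_image('side'); crop(p,210,150,60,90,7,'pics/s10.png')
```

```text
t 10.23 pos [466.3  79.7 249.8] yaw 147.2 z [ 0. -0. -1.] F [ 0.2 -0.7  1.6] w 0.1 j [ 0.51  0.13 -0.36  0.   -1.09 -1.09]
```

View pics/s10.png

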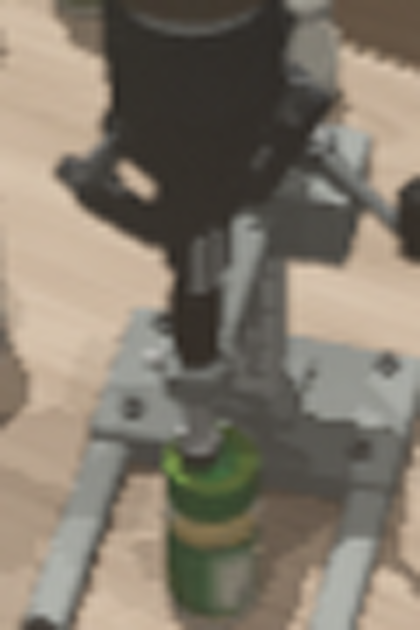

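Request:
{"method": "apply_moves", "body": {
  "steps": [
    {"hand": 0.0, "xyz": [0, 0, 0.08], "delta_rot": [0, 0, 0]}
  ]
}}

```text
clock: 10.37
position: [466.3, 79.7, 249.1]
ee_rot: [0.282, 0.959, -0.0, 0.0]
contact_force: [0.4, -0.2, 1.1]
gripper_width: 0.2
```

Request:
{"method": "apply_moves", "body": {
  "steps": [
    {"hand": 0.0, "xyz": [0, 0, 0.06], "delta_rot": [0, 0, 0]}
  ]
}}

```text
clock: 10.45
position: [466.3, 79.7, 248.4]
ee_rot: [0.282, 0.959, -0.0, 0.0]
contact_force: [-0.0, -0.1, 0.0]
gripper_width: 0.1
```

Request:
{"method": "apply_moves", "body": {
  "steps": [
    {"hand": 0.0, "xyz": [0, 0, 0.06], "delta_rot": [0, 0, 0]}
  ]
}}

```text
clock: 10.53
position: [466.3, 79.7, 247.9]
ee_rot: [0.282, 0.959, 0.0, 0.0]
contact_force: [-1.2, -0.4, 1.7]
gripper_width: -0.1
```

Request:
{"method": "apply_moves", "body": {
  "steps": [
    {"hand": 0.0, "xyz": [0, 0, 0.06], "delta_rot": [0, 0, 0]}
  ]
}}

```text
clock: 10.62
position: [466.3, 79.7, 247.3]
ee_rot: [0.282, 0.959, 0.0, 0.0]
contact_force: [-0.5, -0.4, 1.0]
gripper_width: 0.2
```

Request:
{"method": "apply_moves", "body": {
  "steps": [
    {"hand": 0.0, "xyz": [0, 0, 0.06], "delta_rot": [0, 0, 0]}
  ]
}}

```text
clock: 10.7
position: [466.3, 79.7, 246.7]
ee_rot: [0.282, 0.959, 0.0, 0.0]
contact_force: [0.5, -1.0, 1.6]
gripper_width: -0.1
```

Request:
{"method": "apply_moves", "body": {
  "steps": [
    {"hand": 0.0, "xyz": [0, 0, 0.06], "delta_rot": [0, 0, 0]}
  ]
}}

```text
clock: 10.78
position: [466.3, 79.7, 246.1]
ee_rot: [0.282, 0.959, 0.0, 0.0]
contact_force: [-0.1, 1.0, 1.8]
gripper_width: -0.3
```

Request:
{"method": "apply_moves", "body": {
  "steps": [
    {"hand": 0.0, "xyz": [0, 0, 0.06], "delta_rot": [0, 0, 0]}
  ]
}}

```text
clock: 10.87
position: [466.3, 79.7, 245.4]
ee_rot: [0.282, 0.959, 0.0, 0.0]
contact_force: [0.6, 0.4, 1.6]
gripper_width: 0.1
```

Request:
{"method": "apply_moves", "body": {
  "steps": [
    {"hand": 0.0, "xyz": [0, 0, 0.06], "delta_rot": [0, 0, 0]}
  ]
}}

```text
clock: 10.95
position: [466.3, 79.7, 244.8]
ee_rot: [0.282, 0.959, 0.0, 0.0]
contact_force: [0.4, -0.4, 1.2]
gripper_width: -0.2
```

Run:
```python
from h import *
from bench import get_image
st()
p=get_image('side'); crop(p,210,150,60,90,7,'pics/s11.png')
```

```text
t 10.95 pos [466.3  79.7 244.8] yaw 147.2 z [ 0.  0. -1.] F [ 0.4 -0.4  1.2] w -0.2 j [ 0.51  0.13 -0.36  0.   -1.08 -1.09]
```

View pics/s11.png

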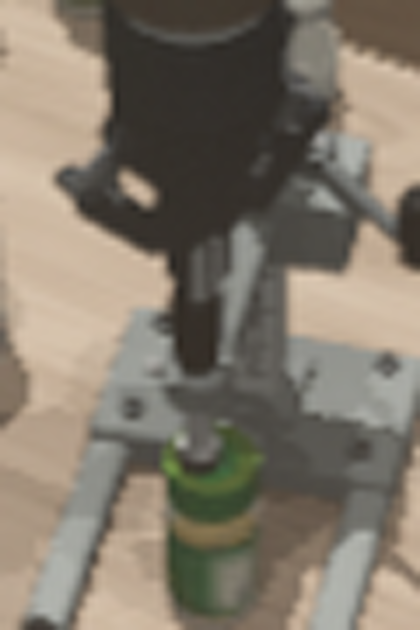

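Request:
{"method": "apply_moves", "body": {
  "steps": [
    {"hand": 0.0, "xyz": [0, 0, 0.06], "delta_rot": [0, 0, 0]}
  ]
}}

```text
clock: 11.08
position: [466.3, 79.7, 244.3]
ee_rot: [0.282, 0.959, 0.0, 0.0]
contact_force: [-0.4, 0.5, 0.9]
gripper_width: -0.1
```

Request:
{"method": "apply_moves", "body": {
  "steps": [
    {"hand": 0.0, "xyz": [0, 0, 0.06], "delta_rot": [0, 0, 0]}
  ]
}}

```text
clock: 11.17
position: [466.3, 79.7, 243.7]
ee_rot: [0.282, 0.959, 0.0, 0.0]
contact_force: [-0.2, -1.0, 1.1]
gripper_width: -0.0
```

Request:
{"method": "apply_moves", "body": {
  "steps": [
    {"hand": 0.0, "xyz": [0, 0, 0.06], "delta_rot": [0, 0, 0]}
  ]
}}

```text
clock: 11.25
position: [466.3, 79.8, 243.1]
ee_rot: [0.282, 0.959, 0.0, 0.0]
contact_force: [-0.5, -1.5, 1.4]
gripper_width: -0.2
```

Request:
{"method": "apply_moves", "body": {
  "steps": [
    {"hand": 0.0, "xyz": [0, 0, 0.06], "delta_rot": [0, 0, 0]}
  ]
}}

```text
clock: 11.33
position: [466.3, 79.7, 242.5]
ee_rot: [0.282, 0.959, 0.0, 0.0]
contact_force: [-0.1, -0.3, 1.1]
gripper_width: -0.3
```

Request:
{"method": "apply_moves", "body": {
  "steps": [
    {"hand": 0.0, "xyz": [0, 0, 0.06], "delta_rot": [0, 0, 0]}
  ]
}}

```text
clock: 11.42
position: [466.3, 79.7, 241.9]
ee_rot: [0.282, 0.959, 0.0, 0.0]
contact_force: [-0.7, -0.3, 1.5]
gripper_width: 0.3
```

Request:
{"method": "apply_moves", "body": {
  "steps": [
    {"hand": 0.0, "xyz": [0, 0, 0.05], "delta_rot": [0, 0, 0]}
  ]
}}

```text
clock: 11.5
position: [466.3, 79.7, 241.3]
ee_rot: [0.282, 0.959, 0.0, 0.0]
contact_force: [0.5, -1.2, 1.6]
gripper_width: 0.0
```

Request:
{"method": "apply_moves", "body": {
  "steps": [
    {"hand": 0.0, "xyz": [0, 0, 0.06], "delta_rot": [0, 0, 0]}
  ]
}}

```text
clock: 11.58
position: [466.3, 79.7, 240.8]
ee_rot: [0.282, 0.959, 0.0, 0.0]
contact_force: [0.1, -0.1, 2.6]
gripper_width: 0.1
```

Request:
{"method": "apply_moves", "body": {
  "steps": [
    {"hand": 0.0, "xyz": [0, 0, 0.06], "delta_rot": [0, 0, 0]}
  ]
}}

```text
clock: 11.67
position: [466.4, 79.7, 240.4]
ee_rot: [0.282, 0.959, -0.0, 0.0]
contact_force: [-1.3, -0.9, 4.1]
gripper_width: 0.4
```

Run:
```python
from h import *
from bench import get_image
st()
p=get_image('side'); crop(p,220,190,45,50,12,'pics/s12.png')
```

```text
t 11.67 pos [466.4  79.7 240.4] yaw 147.2 z [ 0. -0. -1.] F [-1.3 -0.9  4.1] w 0.4 j [ 0.51  0.14 -0.37  0.   -1.07 -1.09]
```

View pics/s12.png

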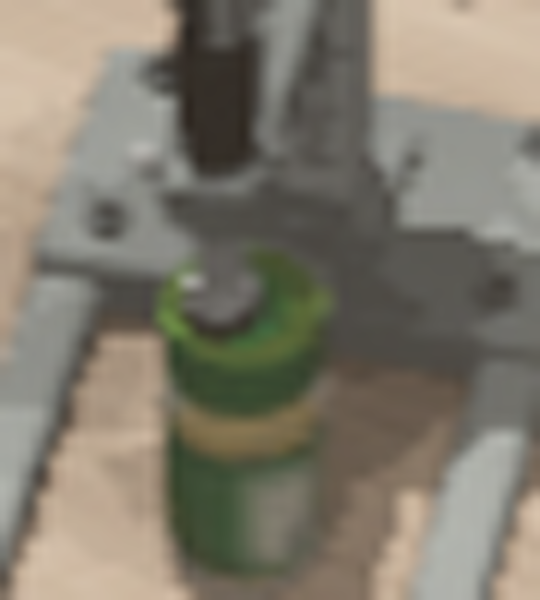

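Request:
{"method": "apply_moves", "body": {
  "steps": [
    {"hand": 0.0, "xyz": [0, 0, 0.04], "delta_rot": [0, 0, 0]},
    {"hand": 0.0, "xyz": [0, 0, 0.04], "delta_rot": [0, 0, 0]}
  ]
}}

```text
clock: 11.88
position: [466.4, 79.7, 240.1]
ee_rot: [0.282, 0.959, 0.0, 0.0]
contact_force: [-0.7, 0.0, 4.3]
gripper_width: -0.1
```

Run:
```python
from h import *
st()
print(delta((466.4,79.7,240),147.2,(550,11,300),151)); print(delta((466.4,79.7,240),147.2,(550,11,223),151))
```

```text
t 11.88 pos [466.4  79.7 240.1] yaw 147.2 z [ 0.  0. -1.] F [-0.7  0.   4.3] w -0.1 j [ 0.51  0.14 -0.37  0.   -1.06 -1.09]
([-10.75, -1.25, np.float64(-6.0)], np.float64(-0.066))
([-10.75, -1.25, np.float64(1.7)], np.float64(-0.066))
```

Request:
{"method": "apply_moves", "body": {
  "steps": [
    {"hand": 0.0, "xyz": [0, 0, -0.5], "delta_rot": [0, 0, 0]},
    {"hand": 0.0, "xyz": [0, 0, -2.5], "delta_rot": [0, 0, 0]},
    {"hand": 0.0, "xyz": [0, 0, -6], "delta_rot": [0, 0, 0]},
    {"hand": 0.6, "xyz": [-4, -0.5, -6], "delta_rot": [0, 0, -0.03]},
    {"hand": 0.6, "xyz": [-7.5, -0.9, -6], "delta_rot": [0, 0, -0.066]},
    {"hand": 0.6, "xyz": [-10.75, -1.25, -6], "delta_rot": [0, 0, -0.066]},
    {"hand": 0.6, "xyz": [-10.75, -1.25, -6], "delta_rot": [0, 0, -0.066]},
    {"hand": 0.6, "xyz": [-10.75, -1.25, -6], "delta_rot": [0, 0, -0.066]}
  ]
}}

```text
clock: 12.55
position: [550.4, 10.1, 298.4]
ee_rot: [0.252, 0.968, -0.0, -0.001]
contact_force: [0.1, 0.4, 0.3]
gripper_width: 51.2
```

Run:
```python
from h import *
from bench import get_image,nets
st()
for n in('side','top'):
    p=get_image(n); crop(p,200,130,110,120,5,f'pics/{n}13.png')
    for l in('stop_knob','lever_knob','clamp_pivot','slim_jar'):
        r=nets.pinpoint(p,l); print(l,[( [round(float(v)) for v in q['xyz']],round(q['confidence'],2)) for q in r[:2]])
```

```text
t 12.55 pos [550.4  10.1 298.4] yaw 150.8 z [-0.002 -0.    -1.   ] F [0.1 0.4 0.3] w 51.2 j [ 0.31  0.23 -0.1  -0.   -1.24 -0.82]
stop_knob [([465, 78, 214], 0.91), ([555, 288, -5], 0.27)]
lever_knob [([549, 11, 232], 0.49)]
clamp_pivot [([593, 79, 193], 0.49), ([466, 83, 219], 0.31)]
slim_jar [([470, 73, 0], 0.65), ([593, 77, 195], 0.28)]
stop_knob [([464, 85, 219], 0.82), ([554, 6, 234], 0.45)]
lever_knob [([555, 7, 235], 0.63)]
clamp_pivot [([589, 84, 194], 0.63)]
slim_jar [([553, 9, 236], 0.73), ([470, 76, -1], 0.44)]
```

View pics/side13.png

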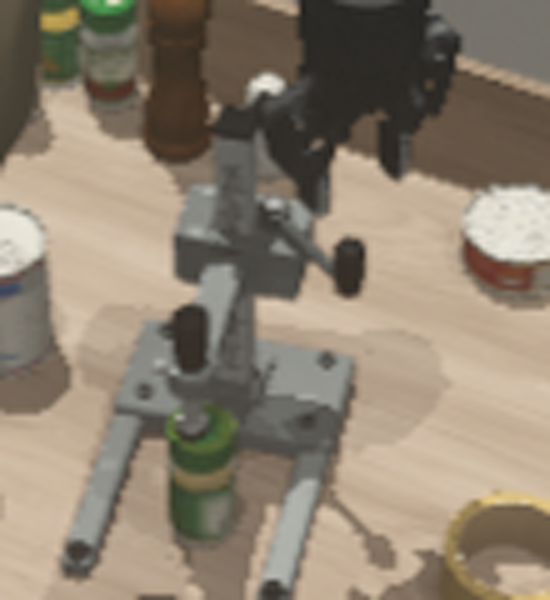

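View pics/top13.png

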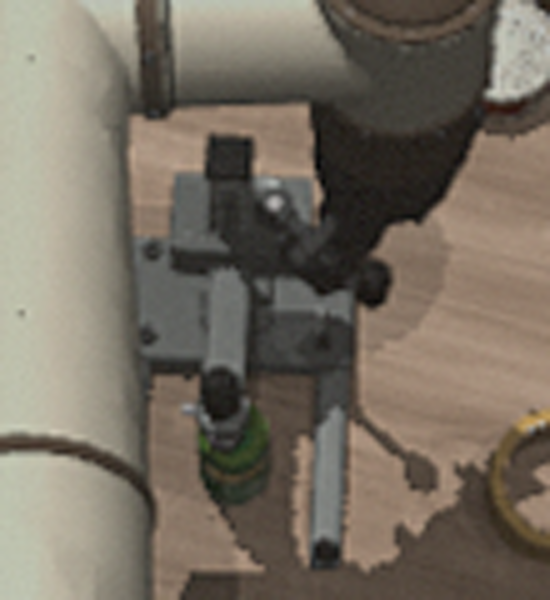

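Request:
{"method": "apply_moves", "body": {
  "steps": [
    {"hand": 0.6, "xyz": [0, 0, 2], "delta_rot": [0, 0, 0]},
    {"hand": 0.6, "xyz": [0, 0, 4], "delta_rot": [0, 0, 0]},
    {"hand": 0.6, "xyz": [0, 0, 5], "delta_rot": [0, 0, 0]},
    {"hand": 0.6, "xyz": [0, 0, 6], "delta_rot": [0, 0, 0]},
    {"hand": 0.6, "xyz": [0, 0, 7], "delta_rot": [0, 0, 0]},
    {"hand": 0.6, "xyz": [0, 0, 7.5], "delta_rot": [0, 0, 0]},
    {"hand": 0.6, "xyz": [0, 0, 7.5], "delta_rot": [0, 0, 0]}
  ]
}}

```text
clock: 13.63
position: [549.5, 11.0, 223.7]
ee_rot: [0.25, 0.968, -0.0, -0.001]
contact_force: [-0.7, -0.1, 0.7]
gripper_width: 51.2
```

Run:
```python
from h import *
from bench import get_image
st()
p=get_image('side'); crop(p,200,130,110,120,5,f'pics/s14.png')
P=np.array([588,79,0.])
for a in range(-119,-30,6):
    t=P+80.*np.array([np.cos(np.radians(a)),np.sin(np.radians(a)),0])+[0,0,223]
    print(a,delta((550.5,10.5,223),150.8,t,a+270))
```

```text
t 13.63 pos [549.5  11.  223.7] yaw 151.0 z [-0.002 -0.    -1.   ] F [-0.7 -0.1  0.7] w 51.2 j [ 0.31  0.28 -0.22 -0.   -1.07 -0.82]
-119 ([0.04, -0.19, np.float64(-0.0)], np.float64(-0.003))
-113 ([-0.8, -0.14, np.float64(-0.0)], np.float64(-0.108))
-107 ([-1.62, -0.01, np.float64(-0.0)], np.float64(-0.213))
-101 ([-2.43, 0.21, np.float64(-0.0)], np.float64(-0.318))
-95 ([-3.21, 0.51, np.float64(-0.0)], np.float64(-0.422))
-89 ([-3.96, 0.89, np.float64(-0.0)], np.float64(-0.527))
-83 ([-4.66, 1.35, np.float64(-0.0)], np.float64(-0.632))
-77 ([-5.31, 1.88, np.float64(-0.0)], np.float64(-0.737))
-71 ([-5.9, 2.48, np.float64(-0.0)], np.float64(-0.841))
-65 ([-6.42, 3.13, np.float64(-0.0)], np.float64(-0.946))
-59 ([-6.87, 3.83, np.float64(-0.0)], np.float64(-1.051))
-53 ([-7.25, 4.58, np.float64(-0.0)], np.float64(-1.155))
-47 ([-7.55, 5.36, np.float64(-0.0)], np.float64(-1.26))
-41 ([-7.76, 6.17, np.float64(-0.0)], np.float64(-1.365))
-35 ([-7.89, 7.0, np.float64(-0.0)], np.float64(-1.47))
```

View pics/s14.png

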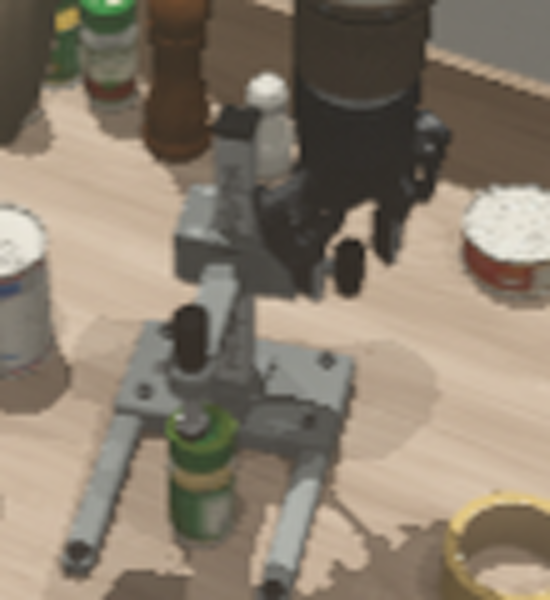

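Request:
{"method": "apply_moves", "body": {
  "steps": [
    {"hand": 0.34, "xyz": [0, -0.1, 0], "delta_rot": [0, 0, 0]},
    {"hand": 0.34, "xyz": [0, -0.19, 0], "delta_rot": [0, 0, 0]},
    {"hand": 0.34, "xyz": [-0.8, -0.14, 0], "delta_rot": [0, 0, -0.1]},
    {"hand": 0.34, "xyz": [-1.62, 0, 0], "delta_rot": [0, 0, -0.21]},
    {"hand": 0.34, "xyz": [-2.43, 0.21, 0], "delta_rot": [0, 0, -0.32]},
    {"hand": 0.34, "xyz": [-3.21, 0.51, 0], "delta_rot": [0, 0, -0.42]},
    {"hand": 0.34, "xyz": [-3.96, 0.89, 0], "delta_rot": [0, 0, -0.53]}
  ]
}}

```text
clock: 14.27
position: [588.3, -0.3, 225.5]
ee_rot: [-0.014, 1.0, 0.0, -0.001]
contact_force: [-3.8, 2.1, 1.3]
gripper_width: 28.8
```

Run:
```python
from h import *
from bench import get_image
st()
p=get_image('top'); crop(p,200,110,120,110,6,f'pics/t15.png')
```

```text
t 14.27 pos [ 5.883e+02 -3.000e-01  2.255e+02] yaw -178.4 z [-0.001  0.001 -1.   ] F [-3.8  2.1  1.3] w 28.8 j [ 0.27  0.34 -0.13 -0.   -1.1  -0.24]
```

View pics/t15.png

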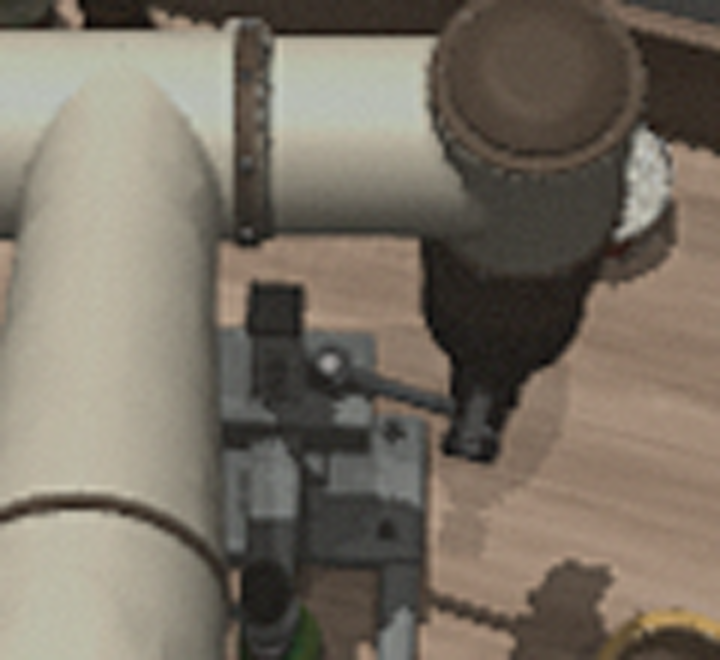

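Run:
```python
from h import *
P=np.array([588,79,0.])
for a in [-83,-77,-71,-65,-59,-53,-49,-46,-44]:
    t=P+80.*np.array([np.cos(np.radians(a)),np.sin(np.radians(a)),0])+[0,0,225]
    print(a,delta((588.5,-0.4,225),181.4,t,a+270))
```

```text
-83 ([-0.92, -0.02, np.float64(-0.0)], np.float64(-0.098))
-77 ([-1.75, 0.1, np.float64(-0.0)], np.float64(-0.202))
-71 ([-2.56, 0.31, np.float64(-0.0)], np.float64(-0.307))
-65 ([-3.35, 0.61, np.float64(-0.0)], np.float64(-0.412))
-59 ([-4.1, 0.98, np.float64(-0.0)], np.float64(-0.517))
-53 ([-4.8, 1.43, np.float64(-0.0)], np.float64(-0.621))
-49 ([-5.24, 1.77, np.float64(-0.0)], np.float64(-0.691))
-46 ([-5.56, 2.05, np.float64(-0.0)], np.float64(-0.744))
-44 ([-5.76, 2.24, np.float64(-0.0)], np.float64(-0.778))
```

Request:
{"method": "apply_moves", "body": {
  "steps": [
    {"hand": 0.34, "xyz": [-0.92, 0, 0], "delta_rot": [0, 0, -0.1]},
    {"hand": 0.34, "xyz": [-1.75, 0.1, 0], "delta_rot": [0, 0, -0.2]},
    {"hand": 0.34, "xyz": [-2.56, 0.31, 0], "delta_rot": [0, 0, -0.31]},
    {"hand": 0.34, "xyz": [-3.35, 0.61, 0], "delta_rot": [0, 0, -0.41]},
    {"hand": 0.34, "xyz": [-4.1, 0.98, 0], "delta_rot": [0, 0, -0.52]},
    {"hand": 0.34, "xyz": [-4.8, 1.43, 0], "delta_rot": [0, 0, -0.62]},
    {"hand": 0.34, "xyz": [-5.24, 1.77, 0], "delta_rot": [0, 0, -0.69]},
    {"hand": 0.34, "xyz": [-5.24, 1.77, 0], "delta_rot": [0, 0, -0.69]}
  ]
}}

```text
clock: 14.98
position: [640.5, 18.3, 225.1]
ee_rot: [-0.349, 0.937, -0.0, -0.001]
contact_force: [-2.8, -0.9, 0.9]
gripper_width: 29.0
```

Request:
{"method": "apply_moves", "body": {
  "steps": [
    {"hand": 0.34, "xyz": [-0.3, 0.01, 0], "delta_rot": [0, 0, -0.03]},
    {"hand": 0.34, "xyz": [-0.5, 0.02, 0], "delta_rot": [0, 0, -0.06]},
    {"hand": 0.34, "xyz": [-0.5, 0.02, 0], "delta_rot": [0, 0, -0.06]}
  ]
}}

```text
clock: 15.23
position: [644.2, 21.6, 225.2]
ee_rot: [-0.376, 0.927, -0.0, 0.0]
contact_force: [-0.9, -1.0, 0.9]
gripper_width: 28.8
```

Request:
{"method": "apply_moves", "body": {
  "steps": [
    {"hand": 0.34, "xyz": [-0.2, 0.01, 0], "delta_rot": [0, 0, -0.03]},
    {"hand": 0.34, "xyz": [-0.4, 0.02, 0], "delta_rot": [0, 0, -0.05]},
    {"hand": 0.34, "xyz": [-0.4, 0.02, 0], "delta_rot": [0, 0, -0.05]}
  ]
}}

```text
clock: 15.48
position: [646.3, 24.0, 225.1]
ee_rot: [-0.4, 0.917, -0.0, -0.001]
contact_force: [-4.4, -4.2, 2.8]
gripper_width: 29.3
```

Run:
```python
from h import *
from bench import get_image
st()
p=get_image('top'); crop(p,200,110,120,110,6,f'pics/t16.png')
```

```text
t 15.48 pos [646.3  24.  225.1] yaw -132.9 z [-0.002 -0.002 -1.   ] F [-4.4 -4.2  2.8] w 29.3 j [ 0.29  0.44  0.03  0.   -1.16  0.53]
```

View pics/t16.png

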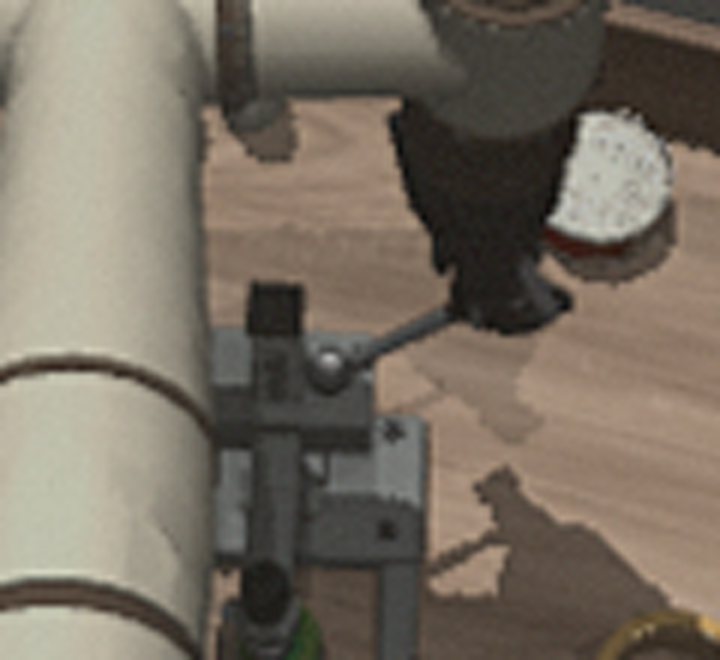

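Request:
{"method": "apply_moves", "body": {
  "steps": [
    {"hand": 0.34, "xyz": [-0.2, 0.01, 0], "delta_rot": [0, 0, -0.02]},
    {"hand": 0.34, "xyz": [-0.4, 0.02, 0], "delta_rot": [0, 0, -0.04]},
    {"hand": 0.34, "xyz": [-0.4, 0.02, 0], "delta_rot": [0, 0, -0.04]}
  ]
}}

```text
clock: 15.78
position: [646.3, 24.7, 224.9]
ee_rot: [-0.418, 0.909, -0.001, -0.005]
contact_force: [-8.6, -9.2, 5.5]
gripper_width: 28.7
```

Request:
{"method": "apply_moves", "body": {
  "steps": [
    {"hand": 0.34, "xyz": [0.5, 0, 0], "delta_rot": [0, 0, 0.04]},
    {"hand": 0.6, "xyz": [0.7, 0, 0], "delta_rot": [0, 0, 0.04]},
    {"hand": 0.6, "xyz": [0.7, 0, 0], "delta_rot": [0, 0, 0.04]},
    {"hand": 0.6, "xyz": [0.7, 0, 0], "delta_rot": [0, 0, 0.04]},
    {"hand": 0.6, "xyz": [0.7, 0, -3], "delta_rot": [0, 0, 0.04]},
    {"hand": 0.6, "xyz": [0.7, 0, -6], "delta_rot": [0, 0, 0.04]},
    {"hand": 0.6, "xyz": [0.7, 0, -9], "delta_rot": [0, 0, 0.04]},
    {"hand": 0.6, "xyz": [4, -9, -11], "delta_rot": [0, 0, 0.04]},
    {"hand": 0.6, "xyz": [8, -14, -11], "delta_rot": [0, 0, 0.04]},
    {"hand": 0.6, "xyz": [8, -14, -11], "delta_rot": [0, 0, 0.04]}
  ]
}}

```text
clock: 16.62
position: [694.1, -90.8, 333.0]
ee_rot: [-0.402, 0.916, -0.0, 0.002]
contact_force: [-0.4, 1.8, -1.0]
gripper_width: 50.6
```

Run:
```python
from h import *
from bench import get_image,nets
st()
for n in('side','top'):
    p=get_image(n); crop(p,140,110,180,140,4,f'pics/{n}17.png')
    for l in('stop_knob','lever_knob','clamp_pivot','slim_jar','tall_tin','screw_jar','lemon','tape_roll'):
        r=nets.pinpoint(p,l); print(l,[( [round(float(v)) for v in q['xyz']],round(q['confidence'],2)) for q in r[:2]])
```

```text
t 16.62 pos [694.1 -90.8 333. ] yaw -132.6 z [ 0.004  0.001 -1.   ] F [-0.4  1.8 -1. ] w 50.6 j [ 0.1   0.48  0.36 -0.   -1.44  0.73]
stop_knob [([468, 82, 221], 0.63)]
lever_knob [([642, 24, 231], 0.62)]
clamp_pivot [([593, 76, 196], 0.6), ([639, 23, 232], 0.59)]
slim_jar [([471, 75, 4], 0.74)]
tall_tin []
screw_jar [([430, 265, 1], 0.66)]
lemon []
tape_roll [([518, -132, 1], 0.88)]
stop_knob []
lever_knob [([643, 21, 235], 0.46)]
clamp_pivot []
slim_jar []
tall_tin []
screw_jar []
lemon [([416, 380, 2], 0.5)]
tape_roll [([515, -134, 1], 0.83)]
```

View pics/side17.png

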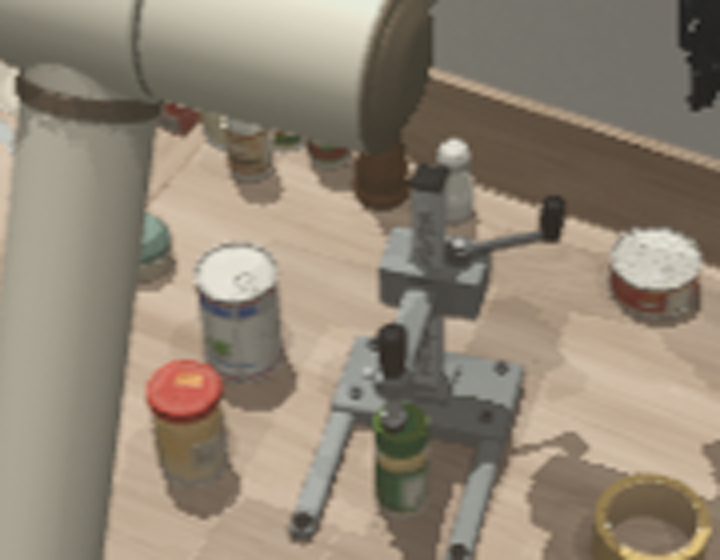

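View pics/top17.png

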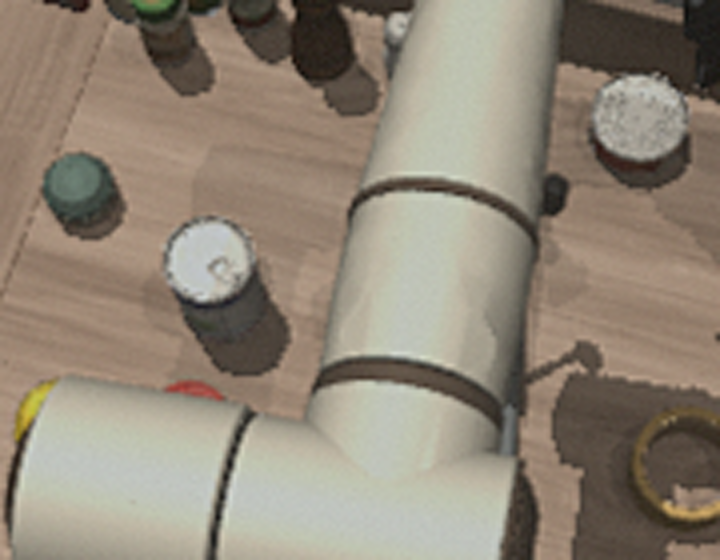

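Request:
{"method": "apply_moves", "body": {
  "steps": [
    {"hand": 0.6, "xyz": [0, 0, -2], "delta_rot": [0, 0, 0]},
    {"hand": 0.6, "xyz": [0, 0, -4], "delta_rot": [0, 0, 0]},
    {"hand": 0.6, "xyz": [6, -6, -4], "delta_rot": [0, 0, 0]},
    {"hand": 0.6, "xyz": [12, -10, -4], "delta_rot": [0, 0, 0]},
    {"hand": 0.6, "xyz": [16, -12, -4], "delta_rot": [0, 0, 0]},
    {"hand": 0.6, "xyz": [16, -12, -4], "delta_rot": [0, 0, 0]},
    {"hand": 0.6, "xyz": [16, -12, -4], "delta_rot": [0, 0, 0]},
    {"hand": 0.6, "xyz": [16, -12, -4], "delta_rot": [0, 0, 0]},
    {"hand": 0.6, "xyz": [16, -12, -4], "delta_rot": [0, 0, 0]}
  ]
}}

```text
clock: 18.27
position: [671.4, -292.4, 370.7]
ee_rot: [-0.399, 0.917, 0.0, -0.0]
contact_force: [0.5, 0.8, 0.0]
gripper_width: 51.3
```

Run:
```python
from h import *
from bench import get_image,nets
st()
for n in('side','top'):
    p=get_image(n)
    if n=='side': crop(p,215,170,50,60,10,f'pics/s18.png')
    else: cv2.imwrite('pics/t18.png',p['frame'])
    for l in('stop_knob','lever_knob','slim_jar','tall_tin','screw_jar'):
        r=nets.pinpoint(p,l); print(l,[( [round(float(v)) for v in q['xyz']],round(q['confidence'],2)) for q in r[:2]])
```

```text
t 18.27 pos [ 671.4 -292.4  370.7] yaw -133.0 z [-0.001  0.    -1.   ] F [0.5 0.8 0. ] w 51.3 j [-0.19  0.55  0.55 -0.   -1.58  1.01]
stop_knob [([466, 82, 221], 0.8)]
lever_knob [([593, 77, 196], 0.65), ([641, 25, 234], 0.56)]
slim_jar [([470, 76, 1], 0.79)]
tall_tin [([559, 286, -2], 0.72), ([416, 383, 0], 0.64)]
screw_jar [([463, 82, 155], 0.71), ([429, 265, -2], 0.51)]
stop_knob [([464, 83, 218], 0.66)]
lever_knob [([645, 20, 233], 0.71)]
slim_jar []
tall_tin [([554, 291, -1], 0.85)]
screw_jar [([430, 260, -2], 0.79), ([588, 83, 194], 0.31)]
```

View pics/s18.png

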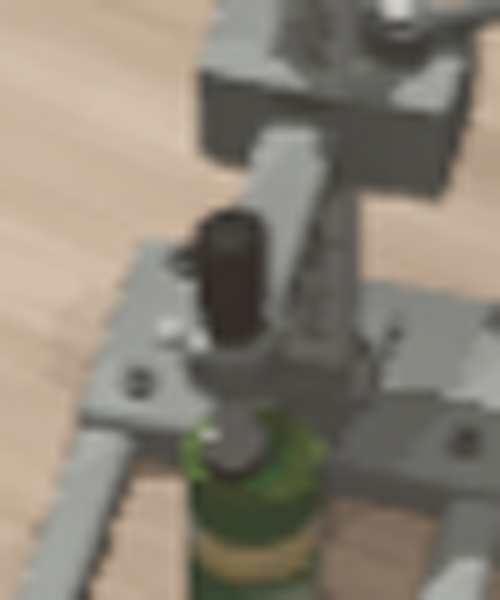

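View pics/t18.png

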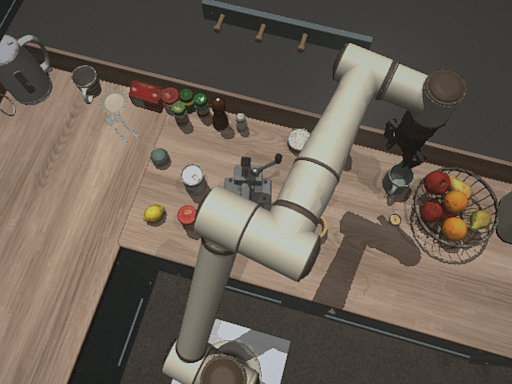

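Run:
```python
from h import *
from bench import get_image
a=cv2.imread('pics/side13.png',0).astype(np.float32)
bs=[]
for i in range(4):
    p=get_image('side'); bs.append(cv2.resize(p['frame'][130:250,200:310],None,fx=5,fy=5,interpolation=cv2.INTER_CUBIC))
b=cv2.cvtColor(np.mean(bs,0).astype(np.uint8),cv2.COLOR_BGR2GRAY).astype(np.float32)
c=cv2.imread('pics/s14.png',0).astype(np.float32)
def ecc(x,y,name,img):
    A=a[y[0]:y[1],x[0]:x[1]];B=img[y[0]:y[1],x[0]:x[1]]
    w=np.eye(2,3,dtype=np.float32)
    cc,w=cv2.findTransformECC(A,B,w,cv2.MOTION_TRANSLATION,(3,200,1e-6),None,5); print(name,cc.round(3),(w[:,2]/5).round(3))
for nm,img in(('before-lever',c),('now',b)):
    ecc((165,215),(295,372),'knob '+nm,img); ecc((172,232),(195,285),'collar '+nm,img)
    ecc((60,160),(380,580),'leg '+nm,img); ecc((165,240),(440,545),'jar '+nm,img)
st()
```

```text
Traceback (most recent call last):
AttributeError: 'float' object has no attribute 'round'
```

Run:
```python
from h import *
from bench import get_image
a=cv2.imread('pics/side13.png',0).astype(np.float32)
bs=[]
for i in range(4):
    p=get_image('side'); bs.append(cv2.resize(p['frame'][130:250,200:310],None,fx=5,fy=5,interpolation=cv2.INTER_CUBIC))
b=cv2.cvtColor(np.mean(bs,0).astype(np.uint8),cv2.COLOR_BGR2GRAY).astype(np.float32)
c=cv2.imread('pics/s14.png',0).astype(np.float32)
def ecc(x,y,name,img):
    A=a[y[0]:y[1],x[0]:x[1]];B=img[y[0]:y[1],x[0]:x[1]]
    w=np.eye(2,3,dtype=np.float32)
    cc,w=cv2.findTransformECC(A,B,w,cv2.MOTION_TRANSLATION,(3,200,1e-6),None,5); print(name,round(cc,3),(w[:,2]/5).round(3))
for nm,img in(('before-lever',c),('now',b)):
    ecc((165,215),(295,372),'knob '+nm,img); ecc((172,232),(195,285),'collar '+nm,img)
    ecc((60,160),(380,580),'leg '+nm,img); ecc((165,240),(440,545),'jar '+nm,img)
pr=proj(p,[[466,80,200],[466,80,190]]); print('px per 10mm',pr[1]-pr[0])
```

```text
knob before-lever 0.968 [0.016 0.031]
collar before-lever 0.973 [0.083 0.06 ]
leg before-lever 0.94 [ 0.013 -0.186]
jar before-lever 0.998 [-0.006  0.   ]
knob now 0.982 [ 0.158 -0.056]
collar now 0.947 [-0.043  0.039]
leg now 0.908 [ 0.047 -0.024]
jar now 0.967 [ 0.136 -0.039]
px per 10mm [0.03374675 2.14697601]
```

Run:
```python
from h import *
from bench import workorder
st(); print(workorder.job_done())
```

```text
t 19.27 pos [ 672.1 -290.1  371.4] yaw -132.8 z [-0.  0. -1.] F [0.4 0.7 0.2] w 51.1 j [-0.19  0.54  0.55 -0.   -1.58  1.01]
the job is handed in; nothing more can be done
None
```

The stop now rests on the slim jar and is locked there. I handed the job in at about 19 s, with the robot touching nothing.

- **Freeing:** I swung the lever forward until it met its end stop, at about 27 N.
- **Lowering:** I pressed the stop's knob down with shut fingers. Force stayed at about 1.5 N until the foot met the jar, and I left it at 4.3 N total, roughly 3 N on the foot.
- **Locking:** I carried the lever back until it would go no further, at about 13 N, then moved the arm clear.

**Last checks:**
- **Lever:** its knob was found at about (643, 22), within the networks' error of where it started locked, (640, 19).
- **Stop height:** comparing pictures from before and after locking, the stop's knob moved about 0.06 pixel, or 0.3 mm. That is within noise. The foot's contact is inferred from the force at lowering and this unchanged height, since one pixel is nearly 5 mm.
- **Jar and bystanders:** the slim jar, tall tin, screw jar, lemon and tape roll were all found where they began, within 4 mm.
- **Disagreements:** a few network calls missed the slim jar or confused parts. For example, one gave the clamp pivot as the lever knob. The pictures and the other camera settled each case.

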